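Clip the swatch strip to the sketch board

ROBOT

A 7-joint arm with a two-finger parallel gripper is mounted at the origin on the work surface. World frame = base frame: x ahead of the robot, y to its left, z up, the work surface at z = 0. Lengths are in m, angles in rad, forces in N, time in s.
With the tool pointing down it reaches from about 0.4 to 0.85 m from the base axis. Payload 10.4 kg.
Tool frame: the origin (TCP) lies between the finger pads; the fingertips stand 22 mm ahead of it and the grasp point (between the pads) lies 3 mm ahead of it; z points along the fingers, y is the line along which they close (so a half turn about z gives the same grasp; the last joint's range is limited). The gripper opens to 85 mm and grips with 20 to 120 N. Pads are 22 mm wide; open, the fingers measure 114 mm over their backs; the gripper's body (76 mm by 85 mm) begins 54 mm behind the grasp point. The pads swing forward as they close: fully open they stand 13 mm farther back than shut.
Start: joints at [1.29, 0.332, -0.065, 1.46, 0.022, 1.35, -0.088], TCP at [0.159, -0.604, 0.253] pointing down, gripper open.
Joint ranges: [-2.6, 2.6], [-0.5, 2.12], [-1.47, 1.34], [0.16, 2.42], [-1.27, 4.41], [0.06, 2.06], [-2.6, 2.6]. Speed limits (rad/s): [2.22, 2.22, 2.79, 2.79, 3.14, 3.14, 3.14].

INTERFACE

Orientations are given as a unit quaternion [x, y, z, w].
In Python, from workcell import manip, camera, ticket, boxes_of, outline_of gives the robot as it stands.
- The arm moves only by the tool carry_out, never from a script. Its argument "deltas" is a list of rows, each a list of 5 numbers: the shift along the tool's x, y, z as a fraction of full scale, then the turn about the tool's z as a fraction of full scale, then the opening, from -1 (shut) to 1 (fully open), so that 0 is half open. In form: [[tx, ty, tz, spin, gripper], ...]. A call has 1 to 20 rows; each row is the pose to reach, as a shift and turn from the pose commanded when the call began, along the tool's axes at that moment; what a row does not reach only later rows make up. Full scale, the value 1, is 150 mm for a shift and 30 degrees for a turn. A row lasts 1/8 s, in which the tool goes at most 62.5 mm and 10.7 degrees, less where a joint would pass 70% of its speed; a pose out of reach is approached as far as the arm can. A call with a number of a shift or a turn outside -1 to 1 is refused whole. A call with a gripper value outside its range is refused whole. The fingers move at their own pace and stop on an object; "force" is the grip in N (left out, the last holds). Time passes only in rows, so rows that repeat a pose let the fingers close. It gives the time, the measured TCP pose, the force, the opening and the grip force at its end, in the units of the state.
- manip.get_obs(): the state, without advancing time (a new reading comes with each control period).
- camera(name): name is "scene" or "top"; returns a dict with "img" (384x512x3 uint8, red, green, blue), "depth" (384x512 float32, m along the optical axis (not along the pixel's ray), 0 where there is no reading), "vertical_fov" (degrees; the focal length in pixels is half the picture's height over the tangent of half this angle, whatever the lens; pixels are square), "cx", "cy" (the principal point, pixels), "R" (3x3) and "t" (3): a world point X has camera coordinates R X + t. Camera axes: x right, y down, z forward; pixel columns grow to the right and rows downward; lengths in m; the calibration is good to about 2 mm. A picture is of the moment at which its call begins.
- ticket.hand_in(): hands the job in; it is judged then, once.
Trained networks look in a picture, given as the dict that the camera call returned (one of the last four; its "shot" number tells which), for a name from the list of things; names that differ only in an ending like _2 or _b are one class to them, and where a whole thing is asked for, a point or a joint stands for the part that bears it (a point fixed in the world has none). Each returns a list of dicts, best first, with "conf" (0 to 1); they miss things now and then, are a little off and sometimes report something else, mostly with a low value. They report only what shows in the picture. A call takes as long as a camera call. They do not tell look-alikes from the thing itself.
- boxes_of(query, picture): "position" ([x, y, z] in m, in world coordinates, good to about 4 mm: the middle of the surface that is visible of it).
- outline_of(query, picture): "region" (384x512 bool, what is visible of it).
The state is a dict: "clock": time; "joint_pos": joint angles; "joint_velocities": joint speeds; "tau": joint torques, N m; "position": TCP position; "ee_rot": TCP orientation; "ft_force": force on the tool from outside, world axes, zero at the start; "torque": the same for the moment, N m; "grip_width": opening from 0.0 (shut) to 1.0 (fully open); "grasp_force": force on a finger pad.
Only numpy, scipy, OpenCV 4.12 (cv2) and the standard library are available. Lean on these libraries where they do the work, as an engineer would, in place of code of your own. Each camera call takes 0.05 s, during which the arm holds its last target. There are 200 camera calls.

TASK

A painted wooden swatch strip lies loose on the sketch board, just in front of the spring clip at the board's far edge. Press the clip's thumb tab down with one fingertip and keep it down while the other fingertip pushes the strip straight in under the jaw until it is home against the stop, then let the clip close on it and move clear. Only push the strip, do not pick it up, and leave everything else on the board and table where it is.

Things in the scene. Friction and masses are not known exactly. Their poses are not given: they have to be found in the camera images.
- board: wooden sketch board 240 x 170 x 12 mm, fixed on the table, its top 12 mm above the table; its own +x runs along the long side to the clip's end. Origin at table level directly below the middle of the clip's hinge pin, 3 mm short of the board's end; the board stretches 237 mm to -x from there. The pin runs along the board's y, 4 mm above its top.
- clip (a joint): angle (rad) of the steel lever clip, a rocker about the pin, 70 mm wide: 0 = shut; grows to at most 0.9 as the thumb tab is pressed down and the jaw lip rises. Lip height over the board's top: 6 mm at 0.3, 9.5 at 0.5, 12 at 0.65, 14.5 at 0.8. Closed on the strip it reads about 0.41. A spring shuts it: 0.07 N m at 0, 0.16 N m at 0.75 (some 5 to 10 N on the tab).
- tab (a point): middle of the outer edge of the clip's thumb tab, on top; moves with the clip. The tab is a flat plate reaching 42 mm from the pin to +x, 60 mm wide or more. Shut, it rises outward at 0.65 rad, its edge 30 mm above the board's top; at joint 0.65 it is level, its top 5 mm above the board's top; further down it dips. It overhangs the board's end: beneath is only the table.
- lip (a point): middle of the jaw's lower gripping edge, 18 mm to the -x side of the hinge pin when shut; it moves with the clip.
- stop (a point): middle of the foot of the clip's upright stop flange, on its face towards -x, level with the board's top; 6 mm high, 66 mm wide, 8 mm to the -x side of the pin, 10 mm behind the shut lip. The strip is home when its far long edge meets this face.
- strip: loose swatch strip, primed wood with small paint patches on top, 30 mm (its x, the pushing direction) x 100 mm (its y, across the clip) x 8 mm thick, about 35 g; origin at the centre of its underside. It starts flat on the board in front of the clip, nearly parallel to it and nearly centred, its far long edge 5 to 10 mm short of the lip.
- eraser: bystander: white eraser 22 x 55 x 12 mm lying on the board, origin at its underside
- pot: bystander: small paint pot, 32 mm across, 34 mm high, standing on the board, origin at its underside
- bottle: bystander: paint bottle, 50 mm across, 140 mm high, standing on the table, origin at its underside
- jar: bystander: black jar, 68 mm across, 75 mm high, standing on the table, origin at its underside
- tape: bystander: roll of tape, 90 mm across, 24 mm high, lying flat on the table, origin at its underside
- marker: bystander: marker pen about 155 x 18 x 14 mm lying on the table along its x, origin at its underside
- knife: bystander: palette knife about 190 x 20 x 12 mm lying on the table along its x, origin at its underside
There are look-alikes about, which are no part of the job. There is more than one size of the strip; the job needs the smallest.

How it is judged:
On the way, in this order (a step that is already met when the one before it is completed fails the run):
1. the clip is pressed open while the strip is still in front of the jaw (value of joint clip above 0.5 rad and x of strip in the frame of board below -0.03 m), for 0.1 s.
2. the strip is home against the stop while the clip is still held open (value of joint clip above 0.45 rad and x of strip in the frame of board above -0.0258 m), for 0.1 s.
At the end, for the whole second after the job is handed in: the strip lies flat on the board under the jaw with its far edge within 3 mm of the stop, square to the clip within 5 degrees and within 25 mm of its middle, the clip is let go and closed on it (joint 0.33 to 0.47), and everything is at rest (x of strip in the frame of board above -0.026 m and y of strip in the frame of board between -0.025 and 0.025 m and angle between the x axis of strip and the x axis of board, either way round below 0.09 rad and z of strip in the frame of board below 0.0145 m and angle between strip's own z axis and vertical below 0.08 rad and value of joint clip between 0.33 and 0.47 rad and linear speed of strip below 0.01 m/s); the robot touches nothing.
It fails at once if the strip is lifted more than 6 mm off the board or tipped by more than 17 degrees (z of strip in the frame of board above 0.018 m or angle between strip's own z axis and vertical above 0.3 rad).
It fails at once if a bystander is moved by more than 20 mm (distance of any of eraser, pot, bottle, jar, tape, marker, knife from where it was at the start of the episode above 0.02 m).
It also fails if it takes over 38 s, if anything falls off the work surface, if the arm or the gripper's body presses on something with over 40 N, if the wrist force passes 120 N, or if a joint passes its speed limit or range.

## Working session

There is one attempt and no reset: what is moved stays moved. The work goes in short steps, Python scripts to look and compute and a tool call to move; the robot and the scene stay as the last step left them, time stands still between calls to the robot, and variables do not carry over. Pictures are saved under pics/ and viewed, at most 10 in all, crops included, and the job is handed in when it is done.

Besides the shell and the picture viewer there is one more tool, called as name(argument=value, ...), one argument or row to a line, values as JSON. carry_out: Moves the arm, as the interface text tells. Its arguments: {"type":"object","properties":{"deltas":{"type":"array","items":{"type":"array","items":{"type":"number"}}},"force":{"type":"number"}},"required":["deltas"]}

```bash
mkdir -p pics
cat > h.py <<'E'
import numpy as np, cv2
from workcell import manip, camera, ticket, boxes_of, outline_of
def f(c): return 192/np.tan(np.radians(c["vertical_fov"])/2)
def world(c,u,v,d=None):
    d=c["depth"][v,u] if d is None else d
    k=f(c); p=np.stack([(u-c["cx"])/k*d,(v-c["cy"])/k*d,d*np.ones_like(u,float)],-1)
    return (p-c["t"])@c["R"]
def pix(c,X):
    q=np.asarray(X)@c["R"].T+c["t"]; return q[...,:2]/q[...,2:]*f(c)+[c["cx"],c["cy"]]
E
python3 - <<'E'
from h import *
np.set_printoptions(precision=4,suppress=True)
s=camera("scene"); t=camera("top")
cv2.imwrite("pics/a.png",np.hstack([s["img"],t["img"]])[:,:,::-1][:, :])
a=cv2.resize(np.vstack([s["img"],t["img"]]),(400*1,600)); 
cv2.imwrite("pics/top.png",cv2.resize(t["img"],(800,600))[:,:,::-1]);cv2.imwrite("pics/scene.png",cv2.resize(s["img"],(800,600))[:,:,::-1])
for q in ["strip","clip","board","eraser","pot","bottle","jar","tape","marker","knife"]:
    for nm,c in (("s",s),("t",t)):
        for b in boxes_of(q,c): print(q,nm,round(b["conf"],2),np.array(b["position"]),pix(c,b["position"]))
o=manip.get_obs(); print(o["position"],o["ee_rot"],o["grip_width"],o["clock"])
E
```

```text
strip s 0.69 [0.6333 0.2851 0.0144] [336.0303 313.9893]
strip s 0.66 [ 0.4833 -0.0359  0.0177] [248.7202 160.8866]
strip s 0.55 [ 0.676  -0.0144  0.0121] [193.1974 231.1191]
strip t 0.95 [ 0.4785 -0.0353  0.021 ] [286.2377 225.3119]
strip t 0.83 [0.6309 0.2828 0.0065] [124.4538 154.2679]
strip t 0.68 [ 0.6708 -0.0224  0.0122] [275.8792 130.6364]
strip t 0.66 [ 0.451  -0.2393  0.01  ] [391.0918 237.2124]
clip s 0.67 [ 0.5249 -0.0254  0.0194] [239.7569 175.6647]
clip s 0.6 [ 0.461  -0.2385  0.0069] [187.7643 111.72  ]
clip t 0.71 [ 0.5301 -0.025   0.0214] [279.9503 198.9438]
board s 0.79 [ 0.4219 -0.0456  0.0128] [263.1781 142.3975]
board t 0.74 [ 0.4104 -0.0514  0.0084] [295.435  260.9249]
board t 0.16 [ 0.4826 -0.0353  0.0249] [286.3065 222.9944]
eraser s 0.66 [ 0.3707 -0.1032  0.0235] [257.6614 112.8621]
eraser s 0.15 [ 0.521  -0.0323  0.0243] [238.4083 171.3588]
pot s 0.8 [ 0.3788 -0.0215  0.0442] [284.8803 127.0061]
pot t 0.73 [ 0.534  -0.0237  0.0178] [279.1024 197.2597]
pot t 0.52 [ 0.3713 -0.0221  0.0451] [282.2598 282.5774]
bottle s 0.67 [0.5555 0.1685 0.0873] [312.4472 225.10
[... 254 characters left out ...]
0.1088 0.0215] [334.6015 163.5576]
tape s 0.34 [ 0.4837 -0.1689  0.01  ] [202.9206 131.7701]
tape t 0.67 [0.3664 0.113  0.0273] [209.5503 286.9321]
tape t 0.57 [ 0.4774 -0.1696  0.0152] [355.0974 224.3506]
tape t 0.23 [ 0.5317 -0.0247  0.0203] [279.7327 198.219 ]
marker s 0.58 [ 0.5264 -0.0292  0.0209] [237.8756 174.7419]
marker s 0.56 [ 0.4802 -0.1694  0.0077] [203.9137 131.3836]
marker s 0.17 [0.3749 0.107  0.0186] [333.4594 164.1043]
marker t 0.81 [ 0.4815 -0.1727  0.0135] [356.3584 222.2899]
knife s 0.94 [ 0.4619 -0.2369  0.0084] [187.9141 111.8403]
knife t 0.64 [ 0.4502 -0.2365  0.0094] [389.598  237.6828]
[ 0.1594 -0.6044  0.2533] [ 0.9917  0.1285 -0.      0.0001] 1.001270022086816 1.1
```

View pics/top.png

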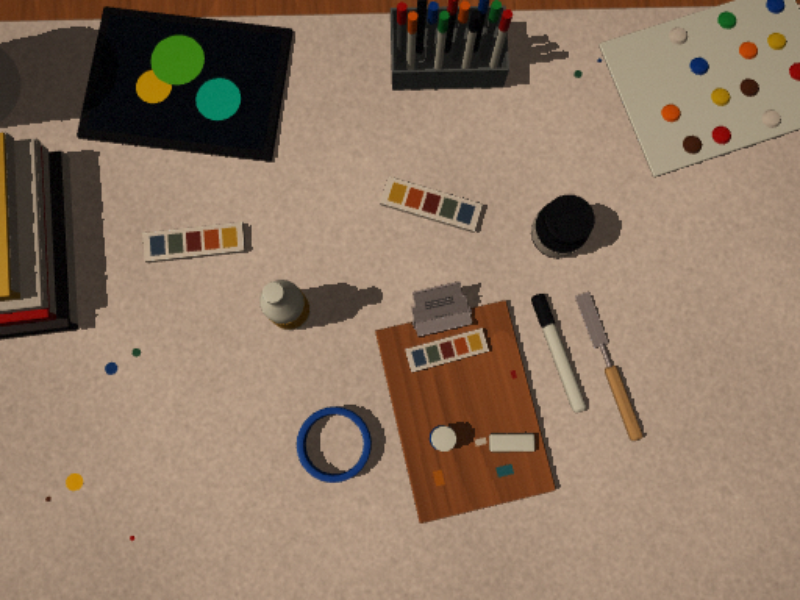

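View pics/scene.png

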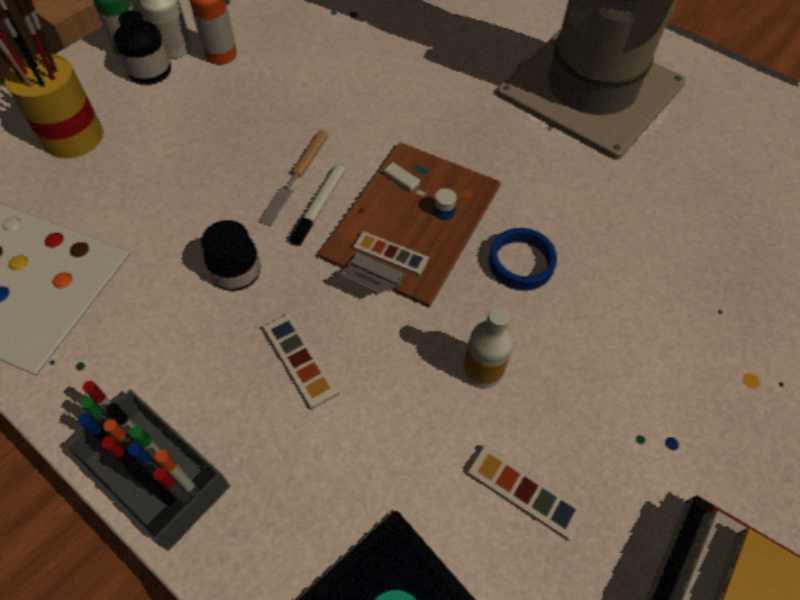

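The strip's candidates in the top picture (800×600) are at (447,350) on the board, (432,204) on the table and (194,242) on the table. The one on the board in front of the clip fits, and it looks the shortest. I'll measure all three and check with one crop.

Run:
```python
from h import *
np.set_printoptions(precision=4,suppress=True)
t=camera("top"); s=camera("scene")
for nm,c in(("t",t),("s",s)):
  for q in ["strip","board","clip","stop"]:
    for b in outline_of(q,c)[:4]:
        v,u=np.nonzero(b["region"]); P=world(c,u,v); P=P[c["depth"][v,u]>0]
        if q=="strip": P=P[P[:,2]>np.percentile(P[:,2],30)]
        (cc,wh,an)=cv2.minAreaRect((P[:,:2]*1000).astype(np.float32))
        ax=np.array([np.cos(np.radians(an)),np.sin(np.radians(an))])
        print(nm,q,round(b["conf"],2),"px",u.mean().round(),v.mean().round(),"c",np.array(cc),"wh",np.array(wh),"ang",round(an,1),"z",np.percentile(P[:,2],[5,50,95]))
r=t["img"][100:270,90:340]
cv2.imwrite("pics/crop.png",cv2.resize(r,(750,510),interpolation=cv2.INTER_CUBIC)[:,:,::-1])
```

```text
t strip 0.92 px 286.0 224.0 c [481.9097 -34.721 ] wh [29.5915 99.1144] ang 13.5 z [0.0195 0.0209 0.0229]
t strip 0.88 px 124.0 155.0 c [630.1401 283.1352] wh [ 38.5484 127.1734] ang 5.1 z [0.0093 0.0107 0.0128]
t strip 0.58 px 276.0 130.0 c [672.7817 -22.2172] wh [126.9212  38.8708] ang 71.3 z [0.0096 0.0109 0.0132]
t board 0.68 px 282.0 197.0 c [535.8277 -27.407 ] wh [60.3567 69.5829] ang 11.0 z [0.0188 0.0246 0.0416]
t board 0.58 px 296.0 261.0 c [427.1758 -50.1782] wh [283.218  175.2243] ang 11.4 z [0.0094 0.0123 0.0243]
t clip 0.79 px 281.0 198.0 c [531.7554 -27.1824] wh [52.4842 67.9196] ang 11.6 z [0.0189 0.0245 0.0412]
t clip 0.74 px 390.0 234.0 c [ 458.2847 -238.2935] wh [191.7218  20.3   ] ang 17.4 z [0.0031 0.0087 0.0138]
t stop 0.85 px 296.0 261.0 c [425.1135 -50.3566] wh [271.1764 170.1067] ang 11.9 z [0.0096 0.0123 0.0243]
t stop 0.56 px 285.0 224.0 c [480.6445 -33.7839] wh [ 35.2279 100.2999] ang 14.7 z [0.0125 0.0201 0.0227]
s strip 0.78 px 251.0 162.0 c [482.6896 -32.6662] wh [31.8543 99.3559] ang 13.9 z [0.0188 0.02   0.0219]
s strip 0.62 px 337.0 315.0 c [631.2941 285.1523] wh [ 38.6581 127.392 ] ang 5.0 z [0.0095 0.0106 0.0124]
s strip 0.59 px 192.0 231.0 c [673.991  -19.9664] wh [129.3129  38.5494] ang 71.2 z [0.0093 0.0103 0.0122]
s clip 0.65 px 238.0 175.0 c [530.4584 -30.7118] wh [61.5758 80.5605] ang 14.3 z [0.0176 0.0229 0.0417]
s clip 0.45 px 188.0 115.0 c [ 458.3763 -238.2222] wh [195.1264  25.4771] ang 16.4 z [-0.0009  0.0056  0.0129]
s stop 0.96 px 263.0 143.0 c [420.626  -51.9042] wh [284.9927 177.2118] ang 11.7 z [0.0094 0.0119 0.0229]
s stop 0.6 px 188.0 115.0 c [ 461.0496 -235.7935] wh [188.8468  21.005 ] ang 17.9 z [0.0029 0.0064 0.013 ]
```

View pics/crop.png

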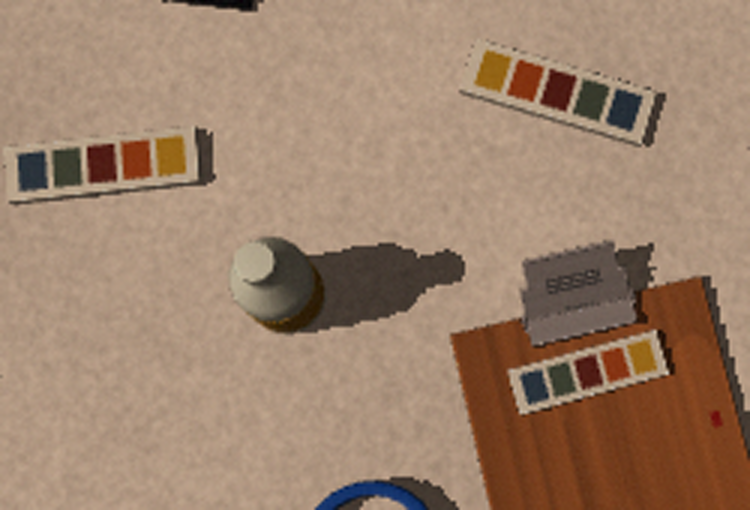

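carry_out(
  deltas=[
    [-0.2,0.3,0,-0.2,1],
    [-0.45,0.6,0,-0.5,1],
    [-0.7,0.8,0,-0.8,1],
    [-0.9,0.9,0,-1,1],
    [-1,1,0,-1,1],
  ],
)

```text
clock: 2.22
position: [0.0499, -0.7886, 0.2528]
ee_rot: [0.925, 0.38, -0.0, -0.0]
ft_force: [-0.2, -0.1, 0.6]
grip_width: 1.0
grasp_force: 0.0
```

The crop shows the strip on the board at crop pixels (590,372). It measures 30×100 mm, while the two on the table, at (562,92) and (103,165), are about 127×38 mm. So the board strip is the right one. My first move went the wrong way because I had the signs reversed. Next I'll fit the board pose and work out the path.

```bash
cat >> h.py <<'E'
from scipy.spatial.transform import Rotation as Ro
def todo(target,ang=None):
    """target world xyz of TCP, ang world angle(deg) of tool y -> fractions"""
    o=manip.get_obs(); R=Ro.from_quat(o["ee_rot"]).as_matrix()
    d=R.T@(np.array(target)-o["position"]); ya=np.degrees(np.arctan2(R[1,1],R[0,1]))
    print("shift frac",d/.15,"tooly ang",ya,"spin frac",None if ang is None else -((ang-ya+180)%360-180)/30, "t",o["clock"])
E
python3 - <<'E'
from h import *
np.set_printoptions(precision=4,suppress=True)
for nm in("top","scene"):
    c=camera(nm)
    rs=[b["region"] for q in("stop","board") for b in outline_of(q,c)]
    r=max(rs,key=lambda r:r.sum() if r.sum()<15000 else 0)
    v,u=np.nonzero(r&(c["depth"]>0)); P=world(c,u,v); P=P[(abs(P[:,2]-.012)<.003)]*1000
    th=np.radians(11.6)
    for it in range(3):
        a=np.array([np.cos(th),np.sin(th)]); b=np.array([-a[1],a[0]])
        x=P[:,:2]@a; y=P[:,:2]@b
        E=[]
        bins=np.arange(np.percentile(x,3),np.percentile(x,97),5)
        for sg in(1,-1):
            pts=[(bb+2.5,sg*np.percentile(sg*y[(x>=bb)&(x<bb+5)],98)) for bb in bins if ((x>=bb)&(x<bb+5)).sum()>5]
            pts=np.array(pts); k=np.polyfit(pts[:,0],pts[:,1],1)
            for _ in range(3):
                rr=abs(pts[:,1]-np.polyval(k,pts[:,0])); g=rr<=max(1.5,np.median(rr)*1.5); k=np.polyfit(pts[g,0],pts[g,1],1)
            E.append((k[0],np.median(y[0:0]) if 0 else np.polyval(k,x.mean())))
        print(nm,"slopes",[round(float(e[0]),4) for e in E],"y",[round(float(e[1]),1) for e in E],"n",len(P))
        th+=np.mean([e[0] for e in E])
    print("ang",np.degrees(th),"x range",np.percentile(x,[.3,1,99,99.7]))
    w=world(c,*np.nonzero(c["depth"]>0)[::-1])*1000
    x=w[:,:2]@a;y=w[:,:2]@b; yc=np.mean([e[1] for e in E]); print("yc",yc)
    # tab: central strip profile
    for X in np.arange(470,570,4):
        m=(abs(y-yc)<25)&(abs(x-X)<2)
        if m.sum()>3: print(X,np.median(w[m,2]).round(1),end="; ")
    print()
    m=(w[:,2]>9)&(w[:,2]<14)&(abs(y-yc)>45)&(abs(y-yc)<80)&(abs(x-510)<60)
    print("end edge", [np.percentile(x[m&(abs(y-Y)<3)],98).round(1) for Y in yc+np.array([-75,-60,-50,50,60,75])])
    m=(w[:,2]>9)&(w[:,2]<14)&(abs(x-280)<50)
    print("near edge", [np.percentile(x[m&(abs(y-Y)<3)],2).round(1) for Y in yc+np.array([-70,-50,-20,20,50,70])])
    b=outline_of("strip",c)[0]; v,u=np.nonzero(b["region"]); Q=world(c,u,v); Q=Q[abs(Q[:,2]-.02)<.0035]*1000
    print("strip x",np.percentile(Q[:,:2]@np.array([np.cos(th),np.sin(th)]),[0.5,50,99.5]),"y",np.percentile(Q[:,:2]@np.array([-np.sin(th),np.cos(th)]),[1,50,99])-yc)
todo([.5,-.03,.25],11.6)
E
```

```text
top slopes [0.0045, -0.0036] y [-52.9, -215.8] n 8760
top slopes [0.0042, -0.0036] y [-53.2, -215.9] n 8760
top slopes [0.0038, -0.0038] y [-53.3, -216.0] n 8760
ang 11.642740784504369 x range [271.2069 272.5164 505.9343 508.7485]
yc -134.6543836301998
470 20.4; 474 19.9; 478 20.2; 482 12.3; 486 12.3; 490 21.4; 494 22.7; 498 22.3; 502 22.8; 506 22.0; 510 19.4; 514 21.9; 518 25.4; 522 28.6; 526 32.0; 530 34.9; 534 38.2; 538 40.6; 542 42.6; 550 -0.0; 554 0.9; 558 -0.2; 562 0.4; 566 0.1; 
end edge [np.float64(509.1), np.float64(508.8), np.float64(507.4), np.float64(509.0), np.float64(508.1), np.float64(508.4)]
near edge [np.float64(272.0), np.float64(272.1), np.float64(272.0), np.float64(271.8), np.float64(271.5), np.float64(272.3)]Traceback (most recent call last):
  File "<stdin>", line 35, in <module>
    return _quantile_unchecked(
        a, q, axis, out, overwrite_input, method, keepdims, weights)
    return _ureduce(a,
                    func=_quantile_ureduce_func,
    ...<5 lines>...
                    overwrite_input=overwrite_input,
                    method=method)
    r = func(a, **kwargs)
    result = _quantile(arr,
                       quantiles=q,
    ...<2 lines>...
                       out=out,
                       weights=wgt)
    slices_having_nans = np.isnan(arr[-1, ...])
                                  ~~~^^^^^^^^^
IndexError: index -1 is out of bounds for axis 0 with size 0
```

Run:
```python
from h import *
todo([.505,-.030,.20],11.64)
```

```text
shift frac [ 5.69599465 -1.46278768  0.35628809] tooly ang -45.23561256607871 spin frac -1.8958537522026233 t 2.425
```

carry_out(
  deltas=[
    [0.35,-0.09,0,-0.3,1],
    [0.7,-0.18,0,-0.6,1],
    [1,-0.26,0,-0.95,1],
    [1,-0.26,0,-0.95,1],
  ],
)

```text
clock: 2.92
position: [0.136, -0.6509, 0.2548]
ee_rot: [0.8, 0.6, 0.0, 0.001]
ft_force: [-0.6, -0.7, 0.8]
grip_width: 1.006
grasp_force: 0.0
```

Run:
```python
from h import *
todo([.505,-.030,.20],11.64)
```

```text
shift frac [4.66163715 1.20502132 0.36679806] tooly ang -16.225404492294953 spin frac -0.9288468164098315 t 2.925
```

carry_out(
  deltas=[
    [0.35,0.09,0,-0.3,1],
    [0.7,0.18,0,-0.6,1],
    [1,0.26,0,-0.93,1],
    [1,0.26,0,-0.93,1],
  ],
)

```text
clock: 3.42
position: [0.2151, -0.5192, 0.2544]
ee_rot: [0.632, 0.775, -0.0, 0.001]
ft_force: [-0.8, -0.6, -0.1]
grip_width: 1.001
grasp_force: 0.0
```

Run:
```python
from h import *
todo([.505,-.030,.20],11.64)
```

```text
shift frac [2.80834389 2.5467627  0.36001845] tooly ang 11.557460388316109 spin frac -0.0027513203894632926 t 3.425
```

carry_out(
  deltas=[
    [0.3,0.25,0,0,1],
    [0.6,0.5,0,0,1],
    [0.85,0.75,0,0,1],
    [0.94,0.85,0,0,1],
  ],
)

```text
clock: 3.92
position: [0.3114, -0.3569, 0.2539]
ee_rot: [0.635, 0.773, -0.0, 0.001]
ft_force: [0.1, -1.4, -0.4]
grip_width: 1.001
grasp_force: 0.0
```

carry_out(
  deltas=[
    [0.3,0.25,0,0,1],
    [0.6,0.5,0,0,1],
    [0.85,0.75,0,0,1],
    [0.94,0.85,0,0,1],
  ],
)

```text
clock: 4.42
position: [0.4092, -0.1936, 0.254]
ee_rot: [0.634, 0.773, 0.0, 0.001]
ft_force: [0.4, -0.1, -0.1]
grip_width: 1.001
grasp_force: 0.0
```

carry_out(
  deltas=[
    [0.3,0.25,0.1,0,1],
    [0.6,0.5,0.2,0,1],
    [0.85,0.75,0.3,0,1],
    [0.93,0.85,0.36,0,1],
    [0.93,0.85,0.36,0,1],
    [0.93,0.85,0.36,0,1],
  ],
)

```text
clock: 5.18
position: [0.5056, -0.0357, 0.1996]
ee_rot: [0.636, 0.772, -0.0, 0.0]
ft_force: [0.2, 0.1, -0.2]
grip_width: 1.002
grasp_force: 0.0
```

```bash
cat >> h.py <<'E'
TH=np.radians(11.64); A=np.array([np.cos(TH),np.sin(TH)]); B=np.array([-A[1],A[0]]); O=np.array([.5247,-.0294])
def tips():
    for nm in("top","scene"):
        c=camera(nm); o=manip.get_obs(); v,u=np.nonzero(c["depth"]>0); w=world(c,u,v)
        d=(w[:,:2]-o["position"][:2]); x=d@A*1000; y=d@B*1000; z=(w[:,2]-o["position"][2])*1000
        m=(abs(y)<13)&(abs(x)<65)&(abs(x)>12)&(z>-45)&(z<20)
        for sg in(1,-1):
            k=m&(x*sg>0)
            if k.sum(): print(nm,sg,k.sum(),"x",np.percentile(x[k],[2,50,98]).round(1),"z",np.percentile(z[k],[1,5,50,98]).round(1),"y",np.percentile(y[k],[2,98]).round(1))
    print(o["position"],o["ft_force"],o["grip_width"],"boardxy",((o["position"][:2]-O)@A).round(4),((o["position"][:2]-O)@B).round(4))
E
python3 - <<'E'
from h import *
todo([.505,-.030,.12],11.64); tips()
E
```

```text
shift frac [0.03805563 0.00351807 0.5305941 ] tooly ang 11.037901158944225 spin frac -0.020069961368525922 t 5.175
scene 1 110 x [45.2 54.4 58.5] z [-6.9 -3.7  8.4 18.3] y [-6.6 11.8]
scene -1 141 x [-46.5 -41.7 -40.2] z [-8.9 -7.2  5.7 19.2] y [-9.3 12.8]
[ 0.50556337 -0.03580318  0.19978443] [-0.47615983 -0.39768246 -1.27825326] 1.0009428673680807 boardxy -0.02 -0.0024
```

carry_out(
  deltas=[
    [0.04,0.007,0.25,-0.02,0.46],
    [0.04,0.007,0.25,-0.02,0.46],
    [0.04,0.007,0.25,-0.02,0.46],
    [0.04,0.007,0.25,-0.02,0.46],
    [0.04,0.007,0.25,-0.02,0.46],
    [0.04,0.007,0.25,-0.02,0.46],
  ],
)

```text
clock: 6.02
position: [0.5058, -0.0283, 0.1622]
ee_rot: [0.631, 0.776, 0.0, 0.0]
ft_force: [-0.4, 0.0, 0.0]
grip_width: 0.732
grasp_force: 0.0
```

Run:
```python
from h import *
tips()
```

```text
scene 1 94 x [34.9 41.3 46.3] z [-12.7  -9.8   1.7  17. ] y [-4.1 12.7]
scene -1 140 x [-34.6 -30.2 -28.9] z [-16.  -14.3   2.2  19.8] y [-7.1 12.3]
[ 0.50564457 -0.02823106  0.16195611] [-0.60968454 -0.39209548 -0.458302  ] 0.729472060330183 boardxy -0.0184 0.005
```

carry_out(
  deltas=[
    [0,0,0,0,1],
    [0,0,0,0,1],
    [0,0,0,0,1],
    [0,0,0,0,1],
    [0,0,0,0,1],
    [0,0,0,0,1],
  ],
)

```text
clock: 6.88
position: [0.5056, -0.0282, 0.1618]
ee_rot: [0.631, 0.776, -0.0, 0.0]
ft_force: [0.8, -0.5, 0.4]
grip_width: 0.995
grasp_force: 0.0
```

Run:
```python
from h import *
tips(); todo([.505,-.03,.08],11.64)
```

```text
scene 1 88 x [45.6 53.1 58.5] z [-7.  -3.3  8.6 19.3] y [-4.8 12.6]
scene -1 111 x [-45.7 -41.8 -40.1] z [-8.3 -6.8  4.6 18.8] y [-8.5 12. ]
[ 0.50555927 -0.02819362  0.16178891] [-0.69266601 -0.71252939 -0.76609541] 0.9979636623523976 boardxy -0.0185 0.005
shift frac [-0.01099539 -0.00608679  0.54526032] tooly ang 11.770249164832428 spin frac 0.004341638827747829 t 6.975
```

carry_out(
  deltas=[
    [-0.01,-0.01,0.3,0,1],
    [-0.01,-0.01,0.55,0,1],
    [-0.01,-0.01,0.68,0,1],
    [-0.01,-0.01,0.68,0,1],
    [-0.01,-0.01,0.68,0,1],
  ],
)

```text
clock: 7.6
position: [0.5054, -0.0298, 0.0611]
ee_rot: [0.631, 0.776, 0.0, 0.001]
ft_force: [0.3, 0.7, -0.3]
grip_width: 0.997
grasp_force: 0.0
```

Run:
```python
from h import *
tips()
c=camera("scene"); cv2.imwrite("pics/hov.png",cv2.resize(c["img"][95:215,170:330],(800,600),interpolation=cv2.INTER_CUBIC)[:,:,::-1])
```

```text
scene 1 160 x [13.1 46.5 57.9] z [-43.4 -42.4 -22.3  16.8] y [-10.3  12.4]
scene -1 194 x [-45.4 -32.2 -12.7] z [-43.7 -43.1 -40.1  18.6] y [-12.1  12.4]
[ 0.50537649 -0.03004639  0.06113188] [ 0.85492459 -0.45958848  0.50954636] 0.9992969784018847 boardxy -0.0191 0.0033
```

View pics/hov.png

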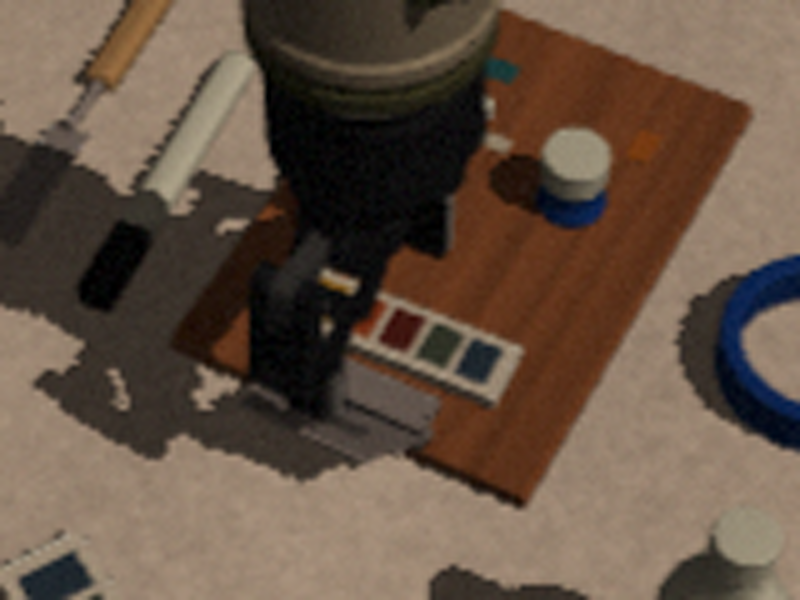

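The near fingertip (crop 320,400) is over the tab and the far one (435,240) is behind the strip. Descending onto the tab.

carry_out(
  deltas=[
    [0,-0.01,0.05,0,1],
    [0,-0.01,0.1,0,1],
    [0,-0.01,0.15,0,1],
    [0,-0.01,0.18,0,1],
    [0,-0.01,0.18,0,1],
    [0,-0.01,0.18,0,1],
  ],
)

```text
clock: 8.5
position: [0.5032, -0.0302, 0.033]
ee_rot: [0.631, 0.776, 0.0, 0.0]
ft_force: [2.3, 0.5, 4.4]
grip_width: 1.003
grasp_force: 2.0
```

```bash
cat >> h.py <<'E'
def strip():
    for nm in("scene","top"):
        c=camera(nm); v,u=np.nonzero(c["depth"]>0); w=world(c,u,v); d=w[:,:2]-O; x=d@A*1000;y=d@B*1000;z=w[:,2]*1000
        for lo,hi in((-50,-40),(-40,-28),(-28,-16),(16,28),(28,40),(40,50)):
            m=(y>lo)&(y<hi)&(abs(z-20)<2.5)&(x>-75)&(x<-10)
            if m.sum()>8: print(nm,(lo,hi),m.sum(),"strip x",np.percentile(x[m],[3,97]).round(1),end=" ")
            k=(y>lo)&(y<hi)&(x>-25)&(x<-12); k2=(y>lo)&(y<hi)&(x>28)&(x<40)&(z>6)
            if abs(lo)<35 and k.sum()>3 and k2.sum()>2: print("lip-z",np.percentile(z[k],[10,50,90]).round(1),"tab z",np.median(z[k2]).round(1))
            else: print()
    o=manip.get_obs(); print(o["clock"],o["position"],o["ft_force"],o["grip_width"],"boardxy",((o["position"][:2]-O)@A).round(4),((o["position"][:2]-O)@B).round(4))
E
python3 -c "
from h import *
strip()"
```

```text
scene (-28, -16) 14 strip x [-38.7 -30.6] lip-z [398.  399.3 400.3] tab z 357.3
scene (16, 28) 63 strip x [-57.2 -27.9] lip-z [227.3 399.5 400.2] tab z 26.9
scene (28, 40) 70 strip x [-57.1 -29. ] lip-z [ 12.9 401.1 411.8] tab z 26.1
scene (40, 50) 57 strip x [-57.5 -29.2] 


lip-z [399.2 410.5 415.7] tab z 368.3
top (16, 28) 35 strip x [-58.1 -36.2] 
top (28, 40) 89 strip x [-58.  -29.8] 
top (40, 50) 69 strip x [-57.9 -30.9] 
8.6 [ 0.50312373 -0.0301935   0.03301807] [1.27958839 0.98928179 5.37334773] 0.999626331535779 boardxy -0.0213 0.0036
```

carry_out(
  deltas=[
    [0,0.005,0.02,0,1],
    [0,0.01,0.04,0,1],
    [0,0.01,0.06,0,1],
    [0,0.01,0.06,0,1],
    [0,0.01,0.06,0,1],
  ],
)

```text
clock: 9.22
position: [0.5044, -0.0299, 0.0237]
ee_rot: [0.631, 0.776, -0.0, -0.0]
ft_force: [0.1, 1.3, 7.0]
grip_width: 1.0
grasp_force: 3.1
```

```bash
python3 -c "
from h import *
strip()"
```

```text
scene (-50, -40) 11 strip x [-41.3 -26.1] 

lip-z [389.2 391.  398.1] tab z 348.8
scene (16, 28) 65 strip x [-57.2 -28.6] lip-z [389.  390.3 404.8] tab z 15.5
scene (28, 40) 65 strip x [-56.8 -28.2] lip-z [ 10.6 395.7 404.1] tab z 14.0
scene (40, 50) 59 strip x [-56.  -28.1] 


lip-z [389.9 405.1 409.1] tab z 362.3
top (16, 28) 32 strip x [-57.6 -36.2] 
top (28, 40) 92 strip x [-58.3 -29.8] 
top (40, 50) 69 strip x [-58.4 -30.7] 
9.325 [ 0.50438551 -0.02995309  0.02377534] [0.04890283 0.56128753 6.02121647] 0.9983130582341098 boardxy -0.02 0.0036
```

The tab is down (joint about 0.7) and the strip is still in place. Now I'll close gradually while shifting forward and lifting, so the tab finger stays put and the other one pushes the strip.

carry_out(
  deltas=[
    [0,0.01,-0.006,0,0.94],
    [0,0.019,-0.013,0,0.88],
    [0,0.028,-0.019,0,0.82],
    [0,0.038,-0.025,0,0.765],
    [0,0.038,-0.025,0,0.765],
    [0,0.038,-0.025,0,0.765],
  ],
)

```text
clock: 10.07
position: [0.5092, -0.029, 0.0272]
ee_rot: [0.631, 0.776, -0.001, -0.001]
ft_force: [-2.2, 0.5, 7.1]
grip_width: 0.886
grasp_force: 3.2
```

```bash
python3 -c "
from h import *
strip()"
```

```text
scene (-50, -40) 12 strip x [-34.2 -21.7] 

lip-z [390.6 393.8 398.2] tab z 359.5
scene (16, 28) 72 strip x [-50.1 -21.6] lip-z [ 23.9 394.6 410.4] tab z 344.6
scene (28, 40) 63 strip x [-51.1 -21.9] lip-z [ 11.9 405.7 410.6] tab z 348.4
scene (40, 50) 55 strip x [-50.8 -22.2] 


lip-z [408.4 411.  414. ] tab z 372.0
top (16, 28) 36 strip x [-52.  -28.1] 
top (28, 40) 86 strip x [-51.5 -24. ] 
top (40, 50) 69 strip x [-51.4 -23.3] 
10.175 [ 0.50918255 -0.02899166  0.02720916] [-2.29391713 -0.758947    7.6985496 ] 0.8787552673961244 boardxy -0.0151 0.0035
```

carry_out(
  deltas=[
    [0,0.01,-0.005,0,0.71],
    [0,0.019,-0.01,0,0.647],
    [0,0.028,-0.015,0,0.59],
    [0,0.038,-0.02,0,0.53],
    [0,0.046,-0.023,0,0.48],
    [0,0.054,-0.026,0,0.435],
    [0,0.056,-0.026,0,0.435],
    [0,0.056,-0.026,0,0.435],
  ],
)

```text
clock: 11.18
position: [0.5162, -0.0276, 0.0307]
ee_rot: [0.631, 0.776, -0.002, -0.001]
ft_force: [-7.5, -0.9, 9.7]
grip_width: 0.716
grasp_force: 9.4
```

```bash
python3 -c "
from h import *
strip()"
```

```text
scene (-50, -40) 11 strip x [-25.6 -11.2] 

lip-z [393.7 396.2 401.3] tab z 376.4
scene (16, 28) 39 strip x [-36.6 -20. ] lip-z [ 26.3 402.5 414.1] tab z 287.9
scene (28, 40) 50 strip x [-37.6 -13.4] lip-z [ 20.2 412.9 416.5] tab z 356.4
scene (40, 50) 53 strip x [-35.9 -10.7] 


lip-z [414.5 417.6 420.9] tab z 384.8
top (16, 28) 33 strip x [-38.  -16.7] lip-z [411.9 415.2 418.6] tab z 375.2
top (28, 40) 79 strip x [-37.6 -12.1] lip-z [ 20.  413.4 418.8] tab z 374.4
top (40, 50) 68 strip x [-37.3 -11.3] 
11.275 [ 0.51618388 -0.027595    0.03074697] [-7.35951018 -1.85173909  9.73707403] 0.7208773635686172 boardxy -0.008 0.0035
```

The strip's near edge reads about -37.5 mm, with a 7.5 N push back from the stop, so it is home. I'll back the pusher off a little, then lift to let the clip close.

carry_out(
  deltas=[
    [0,-0.01,0,0,0.48],
    [0,-0.015,0.005,0,0.52],
    [0,-0.015,0.005,0,0.54],
    [0,-0.015,0.005,0,0.54],
    [0,-0.015,0.005,0,0.54],
  ],
)

```text
clock: 11.9
position: [0.5151, -0.0278, 0.0303]
ee_rot: [0.631, 0.776, -0.001, -0.001]
ft_force: [-1.7, 0.4, 5.3]
grip_width: 0.771
grasp_force: 3.0
```

```bash
python3 -c "
from h import *
strip()"
```

```text
scene (-50, -40) 12 strip x [-25.8 -10.7] 

lip-z [393.2 395.9 401.1] tab z 378.2
scene (16, 28) 38 strip x [-37.1 -20.8] lip-z [ 28.3 402.8 413.7] tab z 298.5
scene (28, 40) 52 strip x [-37.4 -11.5] lip-z [ 20.6 411.8 415.9] tab z 356.2
scene (40, 50) 50 strip x [-36.9 -12.2] 


lip-z [413.3 416.5 419.5] tab z 382.2
top (16, 28) 31 strip x [-38.5 -18.5] lip-z [398.1 414.6 417.9] tab z 372.5
top (28, 40) 75 strip x [-38.1 -11.8] lip-z [ 19.7 412.3 417.1] tab z 370.9
top (40, 50) 67 strip x [-38.4 -11.1] 
12.0 [ 0.51510783 -0.02786322  0.03029242] [-2.86199717 -0.35344641  6.53862154] 0.7698339100845123 boardxy -0.0091 0.0034
```

carry_out(
  deltas=[
    [0,0,-0.03,0,0.54],
    [0,0,-0.06,0,0.54],
    [0,0,-0.1,0,0.54],
    [0,0,-0.2,0,0.54],
    [0,0,-0.5,0,0.54],
    [0,0,-0.8,0,0.54],
    [0,0,-1,0,0.54],
  ],
)

```text
clock: 12.88
position: [0.5166, -0.0272, 0.1837]
ee_rot: [0.631, 0.776, 0.001, 0.001]
ft_force: [1.2, -0.7, -0.1]
grip_width: 0.772
grasp_force: 0.0
```

carry_out(
  deltas=[
    [-0.3,-0.2,0,0,0.54],
    [-0.6,-0.4,0,0,0.54],
    [-0.9,-0.6,0,0,0.54],
    [-1,-0.7,0,0,0.54],
    [-1,-0.7,0,0,0.54],
  ],
)

```text
clock: 13.5
position: [0.4432, -0.1972, 0.1814]
ee_rot: [0.632, 0.775, -0.0, 0.0]
ft_force: [0.1, 1.0, -0.4]
grip_width: 0.77
grasp_force: 0.0
```

Run:
```python
from h import *
strip()
t=camera("top"); s=camera("scene")
a=cv2.resize(t["img"][170:330,230:360],(400,492)); b=cv2.resize(s["img"][95:215,170:268],(400,492))
cv2.imwrite("pics/end.png",np.hstack([a,b])[:,:,::-1])
```

```text
scene (-50, -40) 23 strip x [-36.7 -10.8] 
scene (-40, -28) 45 strip x [-36.4 -16.4] 
scene (-28, -16) 32 strip x [-36.9 -19.8] lip-z [17.9 20.7 29.2] tab z 23.5
scene (16, 28) 42 strip x [-37.2 -19.9] lip-z [19.8 20.3 28.7] tab z 23.5
scene (28, 40) 46 strip x [-36.7 -12.2] lip-z [17.8 20.9 27. ] tab z 24.0
scene (40, 50) 52 strip x [-36.6 -10.5] 
top (-50, -40) 44 strip x [-38.  -11.1] 
top (-40, -28) 69 strip x [-38.  -13.1] 
top (-28, -16) 64 strip x [-38.3 -16.8] lip-z [19.2 21.8 28.5] tab z 23.8
top (16, 28) 60 strip x [-38.1 -17.3] lip-z [18.8 22.3 29.3] tab z 23.4
top (28, 40) 70 strip x [-37.8 -11.9] lip-z [19.1 21.8 28.9] tab z 23.7
top (40, 50) 68 strip x [-37.8 -10.9] 
13.6 [ 0.44438645 -0.19491605  0.18134284] [0.32911008 0.70260427 0.62143469] 0.7672391906887915 boardxy -0.1121 -0.1459
```

View pics/end.png

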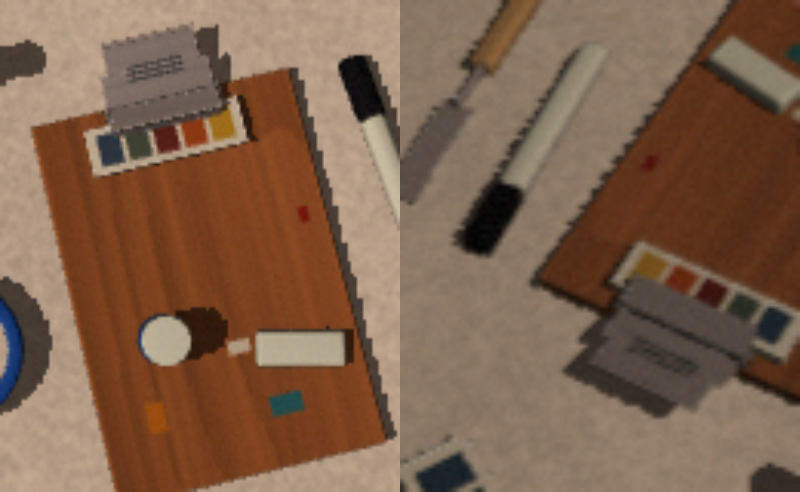

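The strip sits square under the closed jaw (left half, around 165,140), its near edge at about -38 mm. The eraser, pot and marker are where they were, and the arm is clear.

```bash
python3 -c "
from h import *
print(ticket.hand_in())"
```

```text
the job is handed in; nothing more can be done
None
```

The strip is home against the stop with the clip closed on it, the arm is clear and the job is handed in at about 13.6 s; the hand-in returned no verdict.

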